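Put the dial tray away and draw out the movement tray at a watchmaker's bench

ROBOT

A 6-joint arm with a two-finger parallel gripper is mounted at the origin on the work surface. World frame = base frame: x ahead of the robot, y to its left, z up, the work surface at z = 0. Lengths are in mm, angles in rad, forces in N, time in s.
With the tool pointing down it reaches from about 350 to 1000 mm from the base axis. Payload 7.1 kg.
Tool frame: the origin (TCP) lies midway between the tips of the shut fingers; the grasp point (between the pads) lies 19 mm behind it; x points along the fingers, y is the direction in which the jaws open and shut, and the axes are right-handed (so a half turn about x gives the same grasp; the last joint's range is limited). The gripper opens to 85 mm and grips with 20 to 120 N. Pads are 22 mm wide; open, the fingers measure 114 mm over their backs; the gripper's body (76 mm by 85 mm) begins 54 mm behind the grasp point. The pads swing forward as they close: fully open they stand 13 mm farther back than shut.
Start: joints at [-1.133, 0.423, 1.63, -0, 1.089, -0.019], TCP at [275.688, -560.893, 204.819] pointing down, gripper open.
Joint ranges: [-3, 3], [-0.9, 2.11], [0.09, 2.58], [-1.31, 4.45], [0.11, 2.69], [-2.54, 2.54]. Speed limits (rad/s): [2.39, 2.39, 3.01, 3.14, 3.14, 3.14].

INTERFACE

Orientations are given as a unit quaternion [x, y, z, w].
In Python, from bench import arm, effector, planner, grab_frame, get_calibration gives the robot as it stands. Calls block until the motion is done:
- arm.move_pose(position, orientation): joint-space move of the TCP to a pose.
- arm.movel(position, rot=None, vel=150, max_force=None): straight line of the TCP; rot=None keeps the orientation; vel is the mean speed in mm/s. With max_force (N) it stops when the force on the tool has changed by that much, and returns True; else False.
- arm.movej(angles): joint-space move.
- effector.grip(opening, grip_force=None): opening from 0.0 (shut) to 1.0 (fully open); grip_force is the grip in N (None keeps the last); returns when the fingers have stopped.
- arm.wait(seconds).
- planner.solve_ik(position, orientation): joint angles nearest the present ones, or None.
- grab_frame(name): name is "side" or "top" or "wrist"; returns (picture, depth): 420x560x3 uint8, red, green, blue; 420x560 float32, mm along the optical axis (not along the pixel's ray), 0 where there is no reading.
- get_calibration(name): a dict with "intrinsics" (3x3 intrinsics, pixels), "rvec" (rotation vector, rad) and "tvec" (3), from world to camera coordinates, as OpenCV has them. Camera axes: x right, y down, z forward; pixel columns grow to the right and rows downward; lengths in mm; the calibration is good to about 2 mm. A picture is of the moment at which its call begins: read the wrist's pose just before it. get_calibration takes no time and is no camera call; for the wrist camera it gives the pose at the moment of the call.
A pose or a line that the arm cannot do raises arm.PlanningError and nothing moves.
- arm.job_done(): hands the job in, once; it reports no verdict.
Readings, each from a call of its own:
- arm.current_time(): time.
- arm.current_joint_positions(): joint angles.
- arm.current_joint_velocities(): joint speeds.
- arm.current_joint_torque(): joint torques, N m.
- arm.current_tool_pos(): TCP position.
- arm.current_tcp_rot(): TCP orientation.
- arm.current_wrist_force(): force on the tool from outside, world axes, zero at the start.
- arm.current_ft_torque(): the same for the moment, N m.
- arm.current_width(): opening from 0.0 (shut) to 1.0 (fully open).
Only numpy, scipy, OpenCV 4.12 (cv2) and the standard library are available. Lean on these libraries where they do the work, as an engineer would, in place of code of your own. Each camera call takes 0.05 s, during which the arm holds its last target.

TASK

The dial is finished: with a fingertip, push the red-fronted tray fully home under its dust hood; then hook a fingertip behind the lip of the green-fronted tray and draw it out along its rail to its stop, so the watch movement in it can be worked on. Do not pinch the lip of the green tray or pick anything up; the movement and dial stay lying in their trays, the blue tray stays shut, and the other things on the bench stay where they are.

Things in the scene. Friction and masses are not known exactly. Their poses are not given: they have to be found in the camera images.
- red_tray (a joint): Three tray units are fixed to the bench, alike but for the colour of the tray's front: clear dust hood 130 deep x 120 wide x 57 mm tall over a sliding tray. Value = red-fronted dial tray's way out, m: 0 = home at the rear stop, 0.11 = out at the front stop. About 1.5 N friction, no spring or catch; stays where left. Starts 0.055 to 0.09 out.
- red_front_face (a point): middle of the red tray's front face, 14 mm above the bench; moves with the tray. The face is upright, 100 mm wide, from 4 to 24 mm above the bench, 24 mm in front of the lip's rear face. x points level into the hood (the way to push the tray shut), z up
- red_lip_back (a point): middle of the top edge of the red tray's lip, on the face towards the hood; moves with the tray. x points level into the hood (tray slides out along -x), z up. Lip: upright plate 100 wide, 6 mm thick, top 38 above the bench. Behind it bare tray floor, 14 above the bench, for 50 mm, then a cross wall 26 above the bench. Tray shut, the hood's front edge is 53 mm behind this point
- green_tray (a joint): green-fronted movement tray's way out, m: 0 = home at the rear stop, 0.11 = out at the front stop. About 1.5 N friction, no spring or catch; stays where left. Starts at most 0.025 out.
- green_lip_back (a point): middle of the top edge of the green tray's lip, on the face towards the hood; moves with the tray. x points level into the hood (tray slides out along -x), z up. Lip: upright plate 100 wide, 6 mm thick, top 38 above the bench. Behind it bare tray floor, 14 above the bench, for 50 mm, then a cross wall 26 above the bench. Tray shut, the hood's front edge is 53 mm behind this point
- green_front_face (a point): middle of the green tray's front face, 14 mm above the bench; moves with the tray. The face is upright, 100 mm wide, from 4 to 24 mm above the bench, 24 mm in front of the lip's rear face. x points level into the hood (the way to push the tray shut), z up
- blue_tray (a joint): blue-fronted wheel tray's way out, m: 0 = home at the rear stop, 0.11 = out at the front stop. About 1.5 N friction, no spring or catch; stays where left. Starts shut (at most 0.003 out) and is to stay shut.
- blue_front_face (a point): middle of the blue tray's front face, 14 mm above the bench; moves with the tray. The face is upright, 100 mm wide, from 4 to 24 mm above the bench, 24 mm in front of the lip's rear face. x points level into the hood (the way to push the tray shut), z up
- movement_center (a point): centre of the watch movement: a loose black holder 44 dia x 12 tall with a steel disc and brass wheels on it (17 tall in all), lying in the green tray behind the cross wall; rides along with the tray
- dial_center (a point): centre of the loose brass dial holder with a pale dial, 40 dia x 11 tall, lying in the red tray behind the cross wall; rides along with the tray
- loupe: black eyeglass loupe, 36 dia x 36 tall mm, a loose bystander on the bench
- screwdriver: orange-handled screwdriver lying down, 130 long mm, a loose bystander on the bench
- case_ring: steel watch-case ring lying flat, 42 dia x 10 tall mm, a loose bystander on the bench
- jar: amber glass jar with black cap, 36 dia x 45 tall mm, a loose bystander on the bench
- tweezers: steel tweezers lying flat, about 125 long, 7 tall mm, a loose bystander on the bench
- oil_cup: small blue ceramic oil cup, 34 dia x 26 tall mm, a loose bystander on the bench
Things that resemble listed ones, but are neither listed nor needed, are in the scene too. Leave any pink or yellow look-alike of the part that bears red_tray alone.

How it is judged:
By the outcome, as a careful person would: the job done as asked, in the order asked, and still so for the second after the job is handed in, with the robot touching nothing.
It also fails if it takes over 48 s, if anything falls off the work surface, if the arm or the gripper's body presses on something with over 40 N, if the wrist force passes 120 N, or if a joint passes its speed limit or range.

## Working session

There is one attempt and no reset: what is moved stays moved. The work goes in short steps, each a Python script; the robot and the scene stay as the last script left them, time stands still between calls to the robot, and variables do not carry over. Pictures are saved under pics/ and viewed, and the job is handed in when it is done.

```bash
ls; mkdir -p pics; python3 - <<'E'
from bench import arm, grab_frame, get_calibration
import cv2,numpy as np
for n in ["top","side","wrist"]:
    im,d=grab_frame(n); cv2.imwrite(f"pics/{n}0.png",im[:,:,::-1]); np.save(f"/tmp/{n}_d.npy",d); c=get_calibration(n); np.savez(f"/tmp/{n}_c.npz",**c); print(n,c,(d>0).mean())
print(arm.current_time(),arm.current_tcp_rot())
E
```

```text
pics
top {'intrinsics': array([[526.3787637 ,   0.        , 281.40708888],
       [  0.        , 526.3787637 , 208.64722877],
       [  0.        ,   0.        ,   1.        ]]), 'rvec': array([ 2.19951328, -2.1747856 ,  0.09520265]), 'tvec': array([ -83.8052416 ,  467.1844907 , 1365.38768727])} 0.995969387755102
side {'intrinsics': array([[432.17136332,   0.        , 275.38680582],
       [  0.        , 432.17136332, 208.50847343],
       [  0.        ,   0.        ,   1.        ]]), 'rvec': array([ 0.67625243, -2.57320892,  1.25981655]), 'tvec': array([ 385.99411201,  235.19928566, 1241.37307932])} 0.9959948979591837
wrist {'intrinsics': array([[375.95141456,   0.        , 277.64147795],
       [  0.        , 375.95141456, 210.34099962],
       [  0.        ,   0.        ,   1.        ]]), 'rvec': array([-2.43080966,  1.51362671,  0.24290895]), 'tvec': array([-625.28558313,  -41.38631348,  379.57601245])} 0.995829081632653
0.15 [-0.68865812 -0.16051989  0.68882258 -0.15970851]
```

View pics/top0.png

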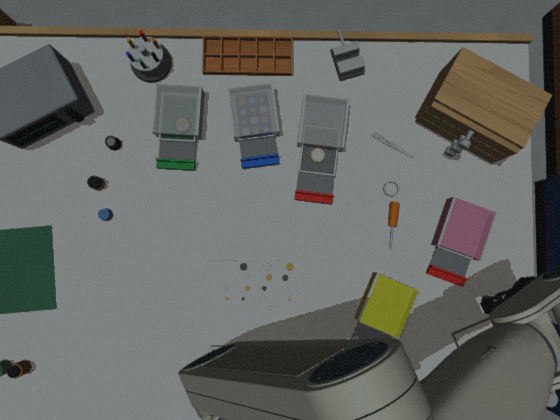

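View pics/side0.png

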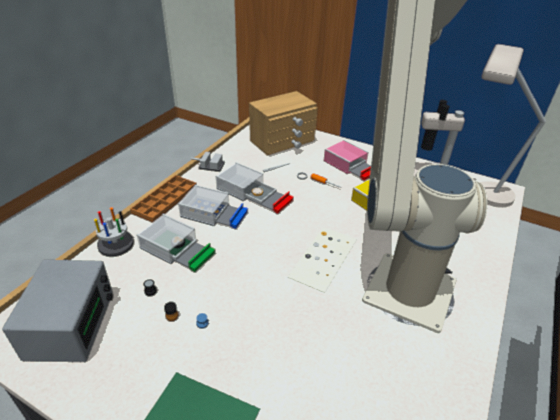

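View pics/wrist0.png

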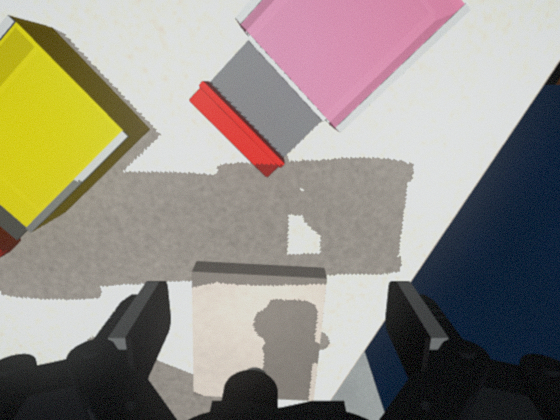

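The top view shows the hooded units: red front at (315,197), green at (176,165) and blue at (260,161). The pink and yellow look-alikes are at right. Next I'll turn these into world coordinates.

```bash
cat > h.py <<'E'
import cv2,numpy as np
def world(c,d):
    K=c['intrinsics'];R,_=cv2.Rodrigues(c['rvec']);t=np.asarray(c['tvec']).ravel()
    v,u=np.mgrid[:d.shape[0],:d.shape[1]]
    P=np.stack([(u-K[0,2])/K[0,0]*d,(v-K[1,2])/K[1,1]*d,d],-1)
    return (P-t)@R
def masks(im):
    h=cv2.cvtColor(im,cv2.COLOR_RGB2HSV);H,S,V=[h[...,i].astype(int) for i in range(3)]
    s=(S>150)&(V>40)
    return {'red':s&((H<6)|(H>174)),'green':s&(H>50)&(H<80),'blue':s&(H>105)&(H<130)}
E
python3 - <<'E'
from h import *
im=cv2.imread('pics/top0.png')[:,:,::-1].copy();d=np.load('/tmp/top_d.npy');c=np.load('/tmp/top_c.npz')
W=world(c,d)
for k,m in masks(im).items():
    n,l,st,ce=cv2.connectedComponentsWithStats(m.astype(np.uint8))
    for i in range(1,n):
        if st[i,4]<60: continue
        P=W[l==i]; r=cv2.minAreaRect(P[:,:2].astype(np.float32))
        print(k,st[i],P.mean(0).round(1),np.percentile(P[:,2],[5,50,95]).round(1),np.round(r[0],1),np.round(r[1],1),round(r[2],2))
print(W[200,150])
# crop
cv2.imwrite('pics/crop0.png',cv2.resize(im[70:220,70:430,::-1],None,fx=2.2,fy=2.2,interpolation=cv2.INTER_CUBIC))
E
```

```text
red [295 190  38  14 340] [ 500.  -161.7   27.7] [20.3 25.7 40.6] [ 499.6 -161.5] [96.2 22.6] 83.72
red [427 266  41  20 347] [ 299.7 -505.4   35.8] [20.5 25.7 41.7] [ 334.4 -312.9] [497.9  35.2] 79.63
green [157 159  38  11 307] [580.7 199.4  31.3] [19.8 25.8 39.1] [497.5  77. ] [387.1  64.9] 55.84
blue [241 154  38  14 367] [592.7 -19.3  31.2] [19.7 25.4 40.7] [482.6 -34.3] [247.2  96.1] 7.35
[488.03214023 269.88749837   5.03537419]
```

View pics/crop0.png

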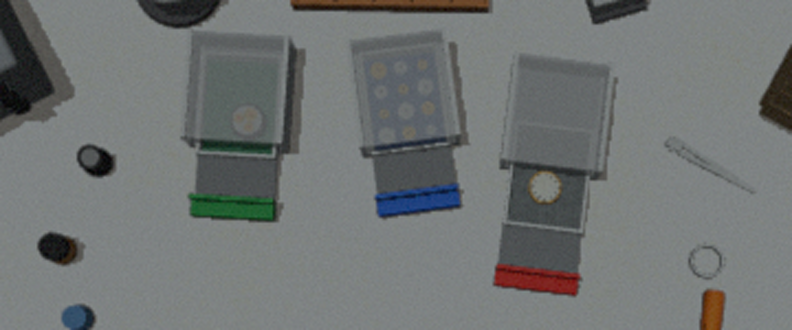

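```bash
cat >> h.py <<'E'
from scipy.spatial.transform import Rotation as Ro
def down(yaw,flip=1):
    """tool x down, tool z horizontal along flip*(cos yaw, sin yaw)"""
    x=np.array([0,0,-1.]);z=flip*np.array([np.cos(yaw),np.sin(yaw),0]);y=np.cross(z,x)
    return Ro.from_matrix(np.stack([x,y,z],1)).as_quat()
E
python3 - <<'E'
from h import *
from bench import arm,planner
c=np.load('/tmp/wrist_c.npz');R,_=cv2.Rodrigues(c['rvec']);print('cam',-R.T@c['tvec'].ravel(),'axes',R.round(2).tolist())
M=Ro.from_quat(arm.current_tcp_rot()).as_matrix();print(M.round(2))
for f in (1,-1):
  for p in ([420,-150,230],[500,100,230],[480,-150,20],[600,195,22],[490,200,22]):
    print(f,p,planner.solve_ik(p,down(-0.1,f)))
E
```

```text
cam [ 346.6849174  -526.79436711  372.92103651] axes [[0.44, -0.9, -0.0], [-0.85, -0.42, 0.31], [-0.28, -0.14, -0.95]]
[[-0.    0.44 -0.9 ]
 [ 0.   -0.9  -0.44]
 [-1.   -0.   -0.  ]]
1 [420, -150, 230] [-3.69709795e-01  1.21348501e-01  1.98435884e+00 -4.44089210e-16
  1.03588532e+00 -1.84050612e+00]
1 [500, 100, 230] [ 1.74055621e-01  2.22435493e-01  1.85776956e+00 -4.44089210e-16
  1.06138760e+00 -1.29674071e+00]
1 [480, -150, 20] [-3.26550227e-01  5.50635004e-01  1.99480752e+00 -4.44089210e-16
  5.96150128e-01 -1.79734655e+00]
1 [600, 195, 22] [ 2.95368605e-01  6.72486857e-01  1.70385253e+00 -4.44089210e-16
  7.65253267e-01 -1.17542772e+00]
1 [490, 200, 22] [ 3.65037039e-01  5.71142812e-01  1.93667820e+00 -4.44089210e-16
  6.33771644e-01 -1.10575929e+00]
-1 [420, -150, 230] [-3.69709795e-01  1.21348501e-01  1.98435884e+00 -4.44089210e-16
  1.03588532e+00  1.30108653e+00]
-1 [500, 100, 230] [ 1.74055621e-01  2.22435493e-01  1.85776956e+00 -4.44089210e-16
  1.06138760e+00  1.84485195e+00]
-1 [480, -150, 20] [-3.26550227e-01  5.50635004e-01  1.99480752e+00 -4.44089210e-16
  5.96150128e-01  1.34424610e+00]
-1 [600, 195, 22] [ 2.95368605e-01  6.72486857e-01  1.70385253e+00 -4.44089210e-16
  7.65253267e-01  1.96616493e+00]
-1 [490, 200, 22] [ 3.65037039e-01  5.71142812e-01  1.93667820e+00 -4.44089210e-16
  6.33771644e-01  2.03583337e+00]
```

```bash
python3 - <<'E'
from h import *
from bench import arm,effector,planner,grab_frame,get_calibration
effector.grip(0.0)
arm.move_pose([425,-145,180],down(-0.11,-1))
c=get_calibration("wrist");im,d=grab_frame("wrist")
cv2.imwrite("pics/w1.png",im[:,:,::-1]);np.save('/tmp/w1.npy',d);np.savez('/tmp/w1c.npz',**c)
print(arm.current_time(),arm.current_tool_pos(),arm.current_wrist_force())
E
```

```text
2.5917 [ 425.32640605 -145.72024211  180.14647467] [-0.22056771 -0.7866747   0.72263941]
```

View pics/w1.png

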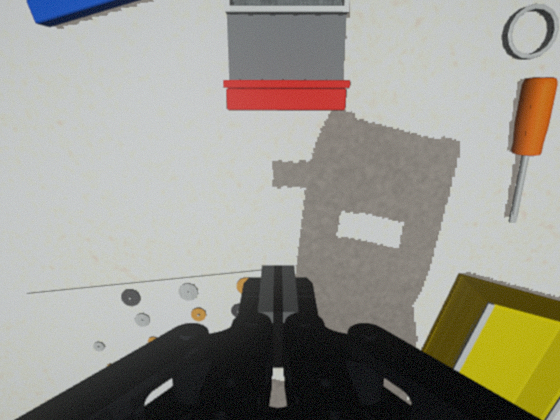

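The red tray's lip is at rows 80–87, its front block at rows 88–109, columns 226–346. The closed fingertips are at (278,268).

```bash
python3 - <<'E'
from h import *
im=cv2.imread('pics/w1.png')[:,:,::-1].copy();d=np.load('/tmp/w1.npy');c=np.load('/tmp/w1c.npz')
W=world(c,d);m=masks(im)['red'];m[:, 400:]=0; m[150:]=0
for nm,lo,hi in (('lip',36,42),('block',20,28)):
    s=m&(W[...,2]>lo)&(W[...,2]<hi);P=W[s];r=cv2.minAreaRect(P[:,:2].astype(np.float32))
    print(nm,s.sum(),P.mean(0).round(1),np.round(r[0],1),np.round(r[1],1),round(r[2],2))
cols=range(235,340,15)
for u in cols:
    v=np.where(m[:,u])[0];print(u,v.min(),v.max(),W[v.min()+1,u].round(1),W[v.max()-1,u].round(1))
# front bottom edge line via ray to z=24 of front top edge -> see depth
E
```

```text
lip 933 [ 506.2 -162.    37.6] [ 506.2 -163. ] [98.3  5.2] 83.68
block 2529 [ 494.8 -162.2   23.6] [ 494.5 -161.7] [98.  16.8] 83.68
235 80 108 [ 512.5 -123.1   37.3] [ 492.6 -118.8   24.8]
250 80 108 [ 511.2 -134.9   38.5] [ 491.2 -131.1   22.9]
265 80 108 [ 509.9 -146.5   38.2] [ 489.8 -143.6   24.3]
280 80 109 [ 508.6 -158.1   38.2] [ 487.6 -156.    23.1]
295 80 109 [ 507.3 -169.8   37.6] [ 486.3 -168.4   24.1]
310 81 109 [ 505.3 -181.4   38.1] [ 484.8 -181.    22.3]
325 81 109 [ 504.  -193.1   37.6] [ 483.5 -193.4   23.3]
```

```bash
python3 - <<'E'
from h import *
from bench import arm
yaw=-0.1103;u=np.array([np.cos(yaw),np.sin(yaw),0]);q=down(yaw,-1)
F=np.array([485.3,-160.7,0])
p=F-40*u;p[2]=60
arm.move_pose(p,q); p[2]=13
arm.movel(p,vel=80,max_force=10)
print(arm.current_time(),arm.current_tool_pos(),arm.current_wrist_force())
a=F-6*u;a[2]=13
hit=arm.movel(a,vel=60,max_force=8)
print(hit,arm.current_time(),((arm.current_tool_pos()-F)@u),arm.current_wrist_force())
b=F+100*u;b[2]=13
hit=arm.movel(b,vel=45,max_force=8)
arm.wait(0.1)
print(hit,arm.current_time(),arm.current_tool_pos(),((arm.current_tool_pos()-F)@u),arm.current_wrist_force())
E
```

```text
3.8917 [ 445.82441108 -156.39234748   13.30154394] [ 0.06501724 -0.31730556  0.27051479]
False 4.6083 -6.334604608597894 [-0.09532114 -1.06902262  0.65148267]
False 7.2167 [ 584.57698556 -171.70939255   13.00494264] 99.88556641775907 [-0.32642517  0.11052674 -1.11582652]
```

```bash
python3 - <<'E'
from h import *
from bench import arm,grab_frame,get_calibration
for n in ("wrist","top","side"):
    c=get_calibration(n);im,d=grab_frame(n)
    if n!="wrist": im=cv2.resize(im[70:280,70:430] if n=="top" else im[120:300,100:400],None,fx=2.2,fy=2.2,interpolation=cv2.INTER_CUBIC)
    cv2.imwrite(f"pics/{n}2.png",im[:,:,::-1]);np.save(f'/tmp/{n}2.npy',d);np.savez(f'/tmp/{n}2c.npz',**c)
print(arm.current_tool_pos(),arm.current_width())
E
```

```text
[ 584.6502689  -171.70558929   13.00990271] 0.0015171773993774749
```

View pics/wrist2.png

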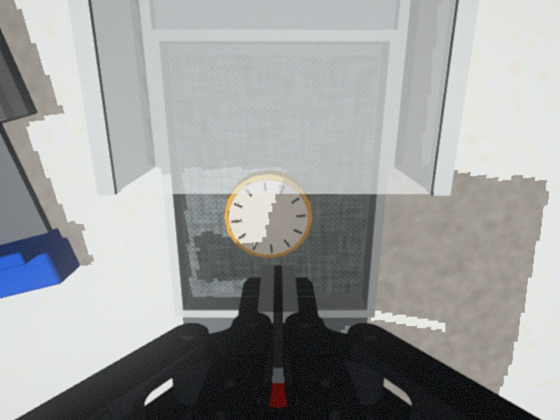

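View pics/side2.png

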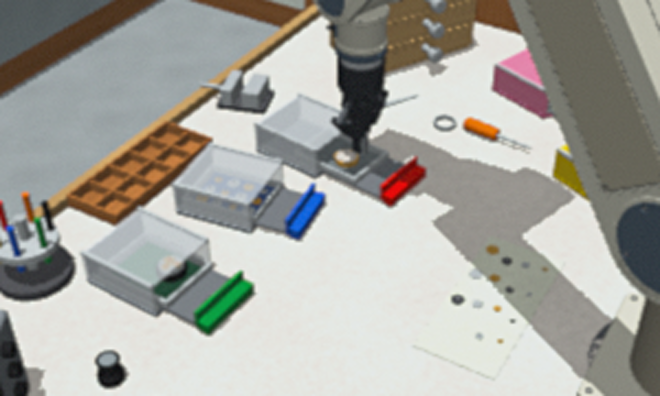

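The fingers stand over the open red tray without having moved it, although the TCP reads z = 13. Something about the fingertip height is inconsistent, so I'll check the depths.

```bash
python3 - <<'E'
from h import *
for f in ('w1','wrist2'):
    d=np.load(f'/tmp/{f}.npy');c=np.load('/tmp/w1c.npz' if f=='w1' else '/tmp/wrist2c.npz');W=world(c,d)
    R,_=cv2.Rodrigues(c['rvec']);print(f,'cam',(-R.T@c['tvec'].ravel()).round(1))
    for v,u in ((268,270),(275,270),(285,270),(285,290),(300,260),(40,20),(100,500),(300,500),(250,30),(280,200),(314,190)): print((v,u),d[v,u].round(1),W[v,u].round(1))
d=np.load('/tmp/top2.npy');W=world(np.load('/tmp/top2c.npz'),d)
d0=np.load('/tmp/top_d.npy')
a=(abs(d-d0)>15);m=a&(W[...,2]<140)&(W[...,0]>450)
print(a.sum(),m.sum()); P=W[m]; print(np.percentile(P,[1,50,99],axis=0).round(1) if len(P) else '')
im=cv2.imread('pics/top2.png')
E
```

```text
w1 cam [ 504.  -155.6  348.9]
(268, 270) 149.7 [ 436.5 -145.1  213.8]
(275, 270) 144.5 [ 436.3 -145.2  219.3]
(285, 270) 138.4 [ 435.7 -145.3  225.9]
(285, 290) 137.8 [ 435.1 -152.6  226.4]
(300, 260) 127.9 [ 436.4 -142.1  236.8]
(40, 20) 320.2 [566.4  58.   -0.6]
(100, 500) 334.6 [ 471.8 -351.3    0.5]
(300, 500) 348.4 [ 295.3 -340.    43.7]
(250, 30) 379.9 [3.764e+02 1.101e+02 1.000e-01]
(280, 200) 387.7 [325.3 -55.5   2.6]
(314, 190) 401.9 [285.5 -37.4   1.2]
wrist2 cam [ 663.4 -181.8  181.7]
(268, 270) 150.6 [ 595.3 -171.2   45.8]
(275, 270) 144.0 [ 595.8 -171.4   52.5]
(285, 270) 138.0 [ 595.1 -171.4   59.1]
(285, 290) 137.6 [ 594.5 -178.7   59.5]
(300, 260) 128.4 [ 595.4 -168.2   69.2]
(40, 20) 167.1 [695.8 -70.2  -0.8]
(100, 500) 174.9 [ 6.464e+02 -2.840e+02 -5.000e-01]
(300, 500) 207.9 [ 5.387e+02 -2.917e+02 -4.000e-01]
(250, 30) 163.1 [608.5 -67.6  32. ]
(280, 200) 188.5 [ 576.4 -133.    13.5]
(314, 190) 179.7 [ 565.6 -128.8   26.3]
67792 2536
[[  477.  -1185.6  -766.2]
 [ 1315.4  -358.5  -741.3]
 [ 1418.5  1040.6    60.8]]
```

View pics/top2.png

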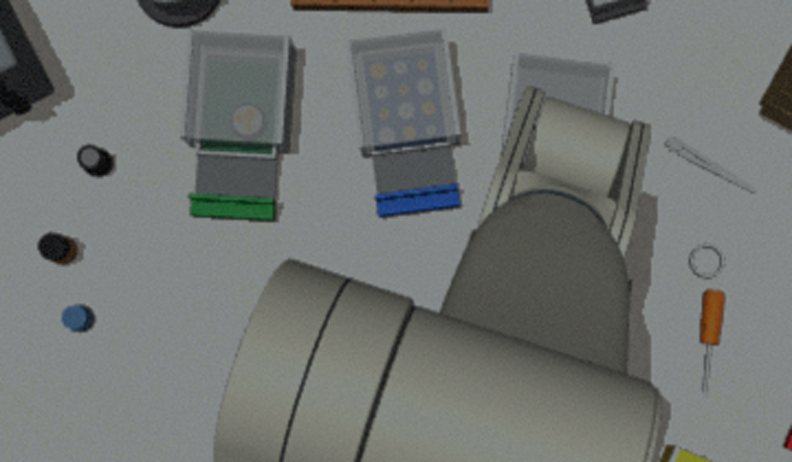

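The finger's visible lower edge is about 32 mm above the reported TCP. That explains the fingers passing over the 38 mm lip without touching it. I'll retreat and find the true tip height with a light touch on bare bench.

```bash
python3 - <<'E'
from h import *
d=np.load('/tmp/wrist2.npy');W=world(np.load('/tmp/wrist2c.npz'),d)
for u in (264,270,285,291,295): 
    v=[v for v in range(255,300) if W[v,u,2]>30 and d[v,u]<156]; print(u,v[0],W[v[0],u].round(1))
from bench import arm
yaw=-0.1103;u=np.array([np.cos(yaw),np.sin(yaw),0])
F=np.array([485.3,-160.7,0])
p=arm.current_tool_pos();p[2]=60;arm.movel(p,vel=120,max_force=10)
p=F-40*u;p[2]=60;arm.movel(p,vel=220,max_force=10)
p[2]=-8;print(arm.movel(p,vel=100,max_force=6),arm.current_tool_pos())
p[2]=-40;print(arm.movel(p,vel=20,max_force=4));arm.wait(0.05)
print(arm.current_time(),arm.current_tool_pos(),arm.current_wrist_force())
E
```

```text
264 265 [ 595.6 -168.7   43.1]
270 265 [ 594.8 -171.1   41.9]
285 265 [ 594.  -177.2   41.9]
291 265 [ 594.4 -179.6   43. ]
295 277 [ 590.6 -180.8   46.5]
False [ 445.91681925 -156.40129156   -7.81975035]
True
10.5333 [ 445.49647072 -156.28985512  -26.43829983] [0.18845219 0.12140261 6.73008068]
```

The bench contact puts the true tip about 26 mm above the reported TCP, so I'll command z = true height − 26. Now the push.

```bash
python3 - <<'E'
from h import *
from bench import arm
yaw=-0.1103;u=np.array([np.cos(yaw),np.sin(yaw),0])
F=np.array([485.3,-160.7,0]);Z=-13
p=F-40*u;p[2]=Z;arm.movel(p,vel=60);arm.wait(0.1)
f0=arm.current_wrist_force();print(f0)
for s,v in ((-8,60),(40,45),(100,35)):
    b=F+s*u;b[2]=Z
    hit=arm.movel(b,vel=v,max_force=7)
    print(hit,arm.current_time(),arm.current_tool_pos(),((arm.current_tool_pos()-F)@u),arm.current_wrist_force())
    if hit: break
E
```

```text
[-0.80736941  0.19526608  0.35947995]
False 11.6917 [ 477.29458147 -159.72640721  -13.10482378] -8.063940227088736 [0.27906197 0.09955778 0.18411712]
False 12.9083 [ 525.29763144 -165.20463696  -12.87243355] 40.25042521337444 [0.0017852  0.25353575 0.398817  ]
True 13.6667 [ 541.56575634 -166.75395586  -13.53114002] 56.59023424787468 [-0.57910713  0.21063118 -0.58588015]
```

```bash
python3 - <<'E'
from h import *
from bench import arm,grab_frame,get_calibration
for n in ("wrist","side"):
    c=get_calibration(n);im,d=grab_frame(n)
    np.save(f'/tmp/{n}3.npy',d);np.savez(f'/tmp/{n}3c.npz',**c)
    if n!="wrist": im=cv2.resize(im[120:300,100:400],None,fx=2.2,fy=2.2,interpolation=cv2.INTER_CUBIC)
    cv2.imwrite(f"pics/{n}3.png",im[:,:,::-1])
E
```

```text
(no output)
```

View pics/wrist3.png

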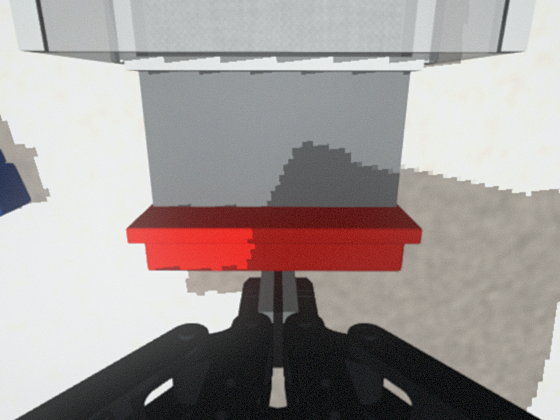

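View pics/side3.png

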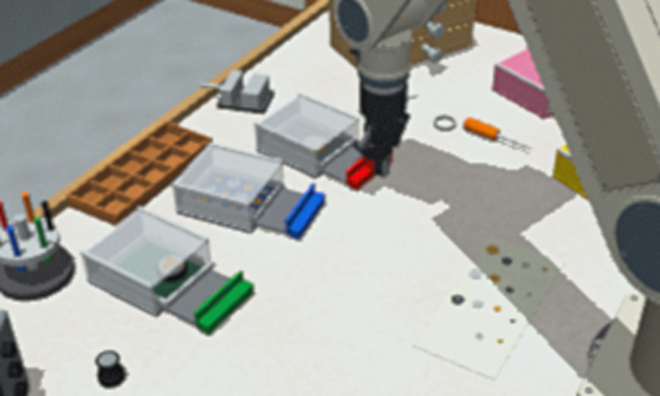

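The red tray is in, with its cross wall at the hood's edge (row 65). I'll push once more to confirm the stop, then measure the lip-to-hood gap (53 mm when home).

```bash
python3 - <<'E'
from h import *
from bench import arm,grab_frame,get_calibration
yaw=-0.1103;u=np.array([np.cos(yaw),np.sin(yaw),0])
F=np.array([485.3,-160.7,0]);Z=-13
b=F+80*u;b[2]=Z
print((arm.current_tool_pos()-F)@u)
hit=arm.movel(b,vel=20,max_force=12)
print(hit,arm.current_time(),((arm.current_tool_pos()-F)@u),arm.current_wrist_force())
b=F+30*u;b[2]=Z;arm.movel(b,vel=80)
c=get_calibration("wrist");im,d=grab_frame("wrist");cv2.imwrite("pics/w4.png",im[:,:,::-1]);np.save('/tmp/w4.npy',d);np.savez('/tmp/w4c.npz',**c)
W=world(c,d);m=masks(im)['red']
s=m&(abs(W[...,2]-38)<3);P=W[s]-F;print('lip',s.sum(),np.percentile(P@u,[3,50,97]))
n=np.array([-u[1],u[0],0]);Q=W-F
col=(abs(Q@n)<25)
for h in range(60,180,3):
    k=col&(abs(Q@u-h)<1.5); 
    if k.sum(): print(h,np.percentile(W[k][:,2],[5,50,95]).round(0),end='; ')
E
```

```text
56.31579281598028
True 14.225 56.27809480491779 [-0.4414665   0.44606278 -0.12845078]
lip 6023 [85.85617073 88.85805351 91.48146989]
60 [-1. -0.  1.]; 69 [22. 23. 24.]; 72 [23. 24. 25.]; 75 [23. 24. 25.]; 78 [23. 24. 25.]; 81 [23. 24. 25.]; 84 [23. 24. 37.]; 87 [37. 38. 39.]; 90 [16. 37. 38.]; 93 [13. 14. 35.]; 96 [13. 14. 15.]; 99 [13. 14. 15.]; 102 [13. 14. 15.]; 105 [13. 14. 15.]; 108 [13. 14. 15.]; 111 [ 13.  14. 155.]; 114 [13. 14. 15.]; 117 [13. 14. 15.]; 120 [12. 14. 15.]; 123 [13. 14. 15.]; 126 [13. 14. 15.]; 129 [12. 14. 15.]; 132 [12. 14. 15.]; 135 [13. 14. 15.]; 138 [12. 14. 15.];
```

View pics/w4.png

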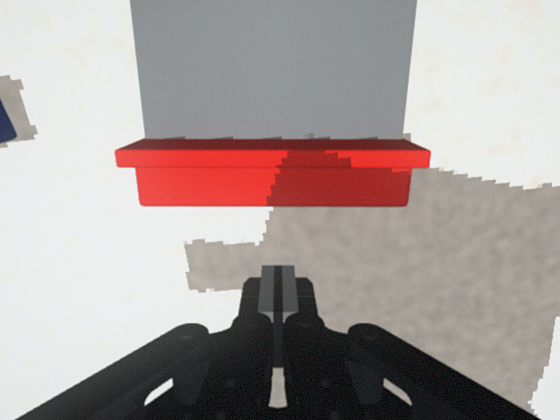

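```bash
python3 - <<'E'
from h import *
yaw=-0.1103;u=np.array([np.cos(yaw),np.sin(yaw),0]);F=np.array([485.3,-160.7,0])
W=world(np.load('/tmp/wrist3c.npz'),np.load('/tmp/wrist3.npy'));Q=W-F
for v in range(40,75,2): print(v,[( (Q[v,c]@u).round(1),W[v,c,2].round(1)) for c in (75,200,280)])
E
```

```text
40 [(np.float64(146.9), np.float64(57.3)), (np.float64(147.0), np.float64(56.5)), (np.float64(147.1), np.float64(55.6))]
42 [(np.float64(146.6), np.float64(56.0)), (np.float64(146.6), np.float64(56.0)), (np.float64(146.6), np.float64(55.9))]
44 [(np.float64(146.3), np.float64(54.5)), (np.float64(146.1), np.float64(57.1)), (np.float64(146.2), np.float64(55.8))]
46 [(np.float64(145.7), np.float64(56.6)), (np.float64(145.7), np.float64(56.4)), (np.float64(145.7), np.float64(56.5))]
48 [(np.float64(145.2), np.float64(57.1)), (np.float64(145.3), np.float64(56.3)), (np.float64(145.2), np.float64(57.2))]
50 [(np.float64(144.8), np.float64(56.5)), (np.float64(144.8), np.float64(56.5)), (np.float64(144.8), np.float64(56.0))]
52 [(np.float64(144.6), np.float64(53.1)), (np.float64(144.5), np.float64(54.1)), (np.float64(144.5), np.float64(55.2))]
54 [(np.float64(144.9), np.float64(42.4)), (np.float64(147.1), np.float64(13.0)), (np.float64(147.2), np.float64(12.2))]
56 [(np.float64(144.5), np.float64(40.8)), (np.float64(146.5), np.float64(12.9)), (np.float64(146.4), np.float64(14.1))]
58 [(np.flo
[... 374 characters left out ...]
 np.float64(-0.2)), (np.float64(143.3), np.float64(24.6)), (np.float64(143.3), np.float64(25.0))]
66 [(np.float64(143.8), np.float64(-0.8)), (np.float64(142.6), np.float64(25.8)), (np.float64(142.6), np.float64(26.4))]
68 [(np.float64(143.1), np.float64(0.0)), (np.float64(142.0), np.float64(25.7)), (np.float64(142.0), np.float64(26.4))]
70 [(np.float64(142.4), np.float64(-1.2)), (np.float64(141.5), np.float64(23.5)), (np.float64(141.5), np.float64(24.0))]
72 [(np.float64(141.7), np.float64(-0.6)), (np.float64(141.2), np.float64(14.0)), (np.float64(141.2), np.float64(13.8))]
74 [(np.float64(140.9), np.float64(0.1)), (np.float64(140.5), np.float64(13.9)), (np.float64(140.5), np.float64(13.7))]
```

Gap is 52.7 mm and the stop is firm, so red is home. On to the green tray.

```bash
python3 - <<'E'
from h import *
from bench import arm,grab_frame,get_calibration
p=arm.current_tool_pos();p[2]=130;arm.movel(p,vel=250)
arm.move_pose([520,195,150],down(0.03,-1))
c=get_calibration("wrist");im,d=grab_frame("wrist");cv2.imwrite("pics/w5.png",im[:,:,::-1]);np.save('/tmp/w5.npy',d);np.savez('/tmp/w5c.npz',**c)
W=world(c,d);m=masks(im)['green']
for nm,lo,hi in (('lip',35,42),('block',20,28)):
    s=m&(W[...,2]>lo)&(W[...,2]<hi);n,l,st,ce=cv2.connectedComponentsWithStats(s.astype(np.uint8));s=l==1+st[1:,4].argmax()
    P=W[s];r=cv2.minAreaRect(P[:,:2].astype(np.float32))
    print(nm,s.sum(),P.mean(0).round(1),np.round(r[0],1),np.round(r[1],1),round(r[2],2))
print(arm.current_time())
E
```

```text
lip 493 [588.8 195.9  37.6] [588.5 195.5] [59.6  5.8] 87.57
block 498 [579.3 194.   23.6] [578.  194.5] [52.8 13.3] 88.33
16.875
```

View pics/w5.png

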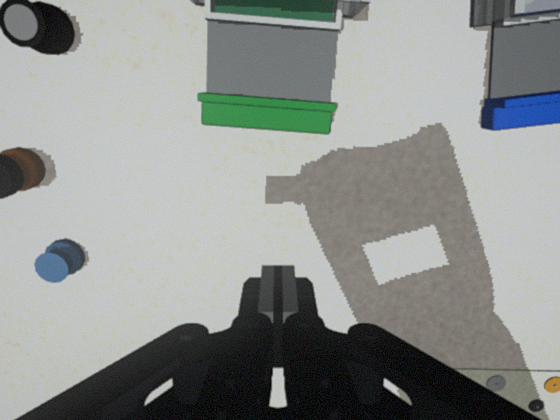

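The green lip is at rows 93–105 (columns 198–336), slightly rotated. The colour mask caught only part of it, so I'll refit with a looser threshold.

```bash
python3 - <<'E'
from h import *
im=cv2.imread('pics/w5.png')[:,:,::-1].copy();W=world(np.load('/tmp/w5c.npz'),np.load('/tmp/w5.npy'))
h=cv2.cvtColor(im,cv2.COLOR_RGB2HSV);g=(h[...,0]>45)&(h[...,0]<85)&(h[...,1]>100);g[:70]=0;g[150:]=0
for nm,lo,hi in (('lip',34,43),('block',20,28)):
    s=g&(W[...,2]>lo)&(W[...,2]<hi);P=W[s];r=cv2.minAreaRect(P[:,:2].astype(np.float32))
    print(nm,s.sum(),P.mean(0).round(1),np.round(r[0],1),np.round(r[1],1),round(r[2],2))
for u in range(205,330,20):
    v=np.where(g[:,u])[0];print(u,v.min(),v.max(),W[v.min()+1,u].round(1),W[v.max()-1,u].round(1))
for v in range(0,40,3): print(v,W[v,200].round(1),W[v,275].round(1),W[v,345].round(1))
E
```

```text
lip 1183 [588.9 202.4  37.5] [588.8 202.5] [98.8  6.1] 87.34
block 2810 [577.1 203.1  23.6] [580.3 202.9] [98.2 23.1] 87.32
205 93 123 [593.1 246.8  36.6] [572.2 249.9  23. ]
225 95 125 [592.1 232.4  37.7] [571.1 234.6  22.9]
245 96 126 [591.9 218.   38.6] [570.9 219.2  23.7]
265 98 128 [590.9 203.8  38.4] [569.7 203.9  22.1]
285 99 129 [590.6 189.4  37.4] [569.4 188.4  22.7]
305 101 131 [589.7 175.1  38.3] [568.5 173.   24.2]
325 103 132 [588.7 160.5  36.4] [568.2 157.6  24.2]
0 [657.5 252.9  12. ] [658.7 198.6  14.1] [651.6 154.9  57.1]
3 [656.2 253.6   8.8] [656.9 198.5  13.6] [658.3 148.1  13.9]
6 [ 6.559e+02  2.554e+02 -6.000e-01] [655.  198.5  13.4] [656.4 147.9  13.9]
9 [ 6.538e+02  2.554e+02 -2.000e-01] [652.7 198.4  15.3] [654.4 147.8  14.3]
12 [ 6.517e+02  2.555e+02 -1.000e-01] [650.8 198.4  14.8] [652.4 147.6  14.3]
15 [649.8 255.6  -0.7] [648.9 198.3  14.9] [651.2 146.8  10.1]
18 [647.7 255.8  -0.9] [645.2 198.2  26.1] [651.  144.9  -1.2]
21 [645.6 255.8  -0.9] [643.3 198.1  25.8] [649.  144.7  -1.4]
24 [ 6.435e+02  2.558e+02 -4.000e-01] [641.6 198.1  24.1] [646.8 144.5  -1. ]
27 [641.5 256.   -1.1] [641.2 198.1  13.2] [6.446e+02 1.445e+02 1.000e-01]
30 [639.4 256.1  -1. ] [639.  198.1  14.5] [642.5 144.3  -0. ]
33 [637.2 256.1  -0.7] [637.1 198.   14.2] [6.404e+02 1.442e+02 1.000e-01]
36 [635.2 256.4  -1.7] [635.1 198.   13.9] [6.382e+02 1.441e+02 4.000e-01]
39 [633.  256.3  -1.3] [633.1 197.9  13.3] [636.4 143.4  -2.2]
```

```bash
python3 - <<'E'
from h import *
from bench import arm,grab_frame
yaw=-0.0466;u=np.array([np.cos(yaw),np.sin(yaw),0]);L=np.array([591.8,202.4,0]);q=down(yaw,-1)
p=L+19*u;p[2]=60;arm.move_pose(p,q)
p[2]=-5;hit=arm.movel(p,vel=50,max_force=6);arm.wait(0.1)
print(hit,arm.current_time(),arm.current_tool_pos(),arm.current_wrist_force())
im,d=grab_frame("wrist");cv2.imwrite("pics/w6.png",im[:,:,::-1])
im,d=grab_frame("side");cv2.imwrite("pics/s6.png",cv2.resize(im[180:300,100:300],None,fx=3.5,fy=3.5)[:,:,::-1])
E
```

```text
False 19.0 [611.02655868 201.60723432  -4.63028302] [ 0.92534067  0.11419297 -0.14868619]
```

View pics/w6.png

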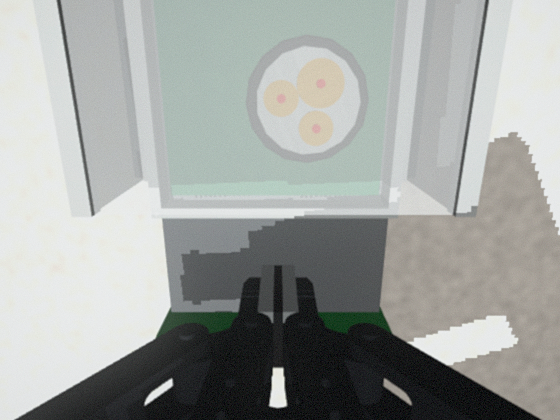

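View pics/s6.png

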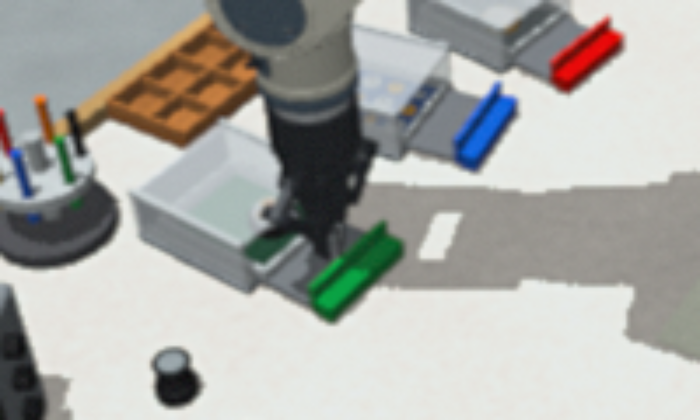

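The closed fingers (tips at (278,268)) are behind the green lip and in front of the hood, centred and touching nothing. Now I'll draw the tray out.

```bash
python3 - <<'E'
from h import *
from bench import arm,grab_frame
yaw=-0.0466;u=np.array([np.cos(yaw),np.sin(yaw),0]);L=np.array([591.8,202.4,0])
for s,v,f in ((13,30,6),(-60,40,7),(-130,30,7),(-130,15,12)):
    b=L+s*u;b[2]=-5
    hit=arm.movel(b,vel=v,max_force=f)
    print(s,hit,arm.current_time(),((arm.current_tool_pos()-L)@u).round(2),arm.current_wrist_force())
    if s>-100 and hit: break
im,d=grab_frame("wrist");cv2.imwrite("pics/w7.png",im[:,:,::-1])
im,d=grab_frame("side");cv2.imwrite("pics/s7.png",cv2.resize(im[180:330,100:300],None,fx=3.5,fy=3.5)[:,:,::-1])
E
```

```text
13 False 19.45 12.66 [ 0.62515082 -0.46777976 -0.14759088]
-60 False 21.425 -59.99 [1.78351077 0.39904593 0.89561009]
-130 True 22.6 -89.39 [0.44495995 0.80077838 0.45659054]
-130 True 23.2667 -89.22 [ 0.81005213 -1.30199333  0.38423947]
```

View pics/w7.png

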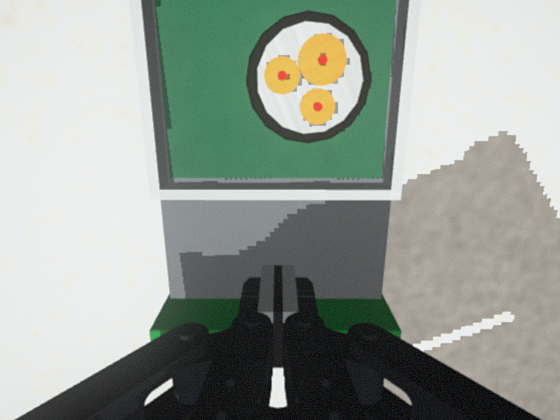

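View pics/s7.png

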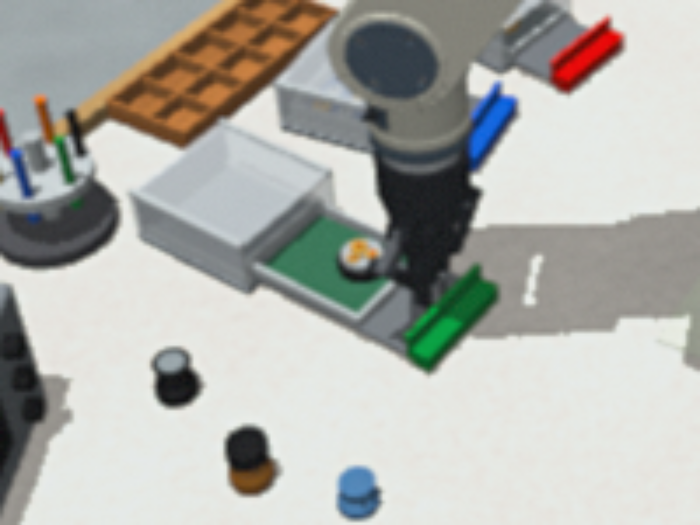

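The tray reached a hard stop, with the movement lying in it. I'll ease off the lip, lift clear and verify.

```bash
python3 - <<'E'
from h import *
from bench import arm,grab_frame,get_calibration
yaw=-0.0466;u=np.array([np.cos(yaw),np.sin(yaw),0]);L=np.array([591.8,202.4,0])
b=L-79*u;b[2]=-5;arm.movel(b,vel=60,max_force=6)
b[2]=130;arm.movel(b,vel=150,max_force=8)
arm.move_pose(np.array([430,200,170.]),down(yaw,-1))
c=get_calibration("wrist");im,d=grab_frame("wrist");cv2.imwrite("pics/w8.png",im[:,:,::-1])
W=world(c,d);h=cv2.cvtColor(im,cv2.COLOR_RGB2HSV);g=(h[...,0]>45)&(h[...,0]<85)&(h[...,1]>100)&(abs(W[...,2]-38)<4)
Q=W-L;s=g&(abs(Q@u)<130)&(abs(Q@np.array([-u[1],u[0],0]))<55);print('green lip',s.sum(),np.percentile(Q[s]@u,[3,50,97]).round(1))
arm.movej([-1.133,0.423,1.63,0,1.089,0])
im,d=grab_frame("top");cv2.imwrite("pics/t8.png",cv2.resize(im[70:220,70:430],None,fx=2.2,fy=2.2,interpolation=cv2.INTER_CUBIC)[:,:,::-1])
W=world(get_calibration("top"),d)
h=cv2.cvtColor(im,cv2.COLOR_RGB2HSV);v,uu=np.mgrid[:420,:560]
for k,m in masks(im).items():
    n,l,st,ce=cv2.connectedComponentsWithStats(m.astype(np.uint8))
    for i in range(1,n):
        if st[i,4]>60: print(k,st[i],np.median(W[l==i],0).round(1))
print(arm.current_time(),arm.current_wrist_force())
E
```

```text
green lip 1012 [-107.  -104.  -101.6]
red [298 165  38  14 353] [ 567.6 -168.7   25.9]
red [427 266  41  20 348] [ 299.5 -507.8   26.2]
green [154 197  38  11 298] [481.4 204.4  25.2]
blue [241 154  38  14 367] [593.5 -20.6  25.9]
28.0333 [ 0.24521597 -0.44200545  0.39810577]
```

View pics/t8.png

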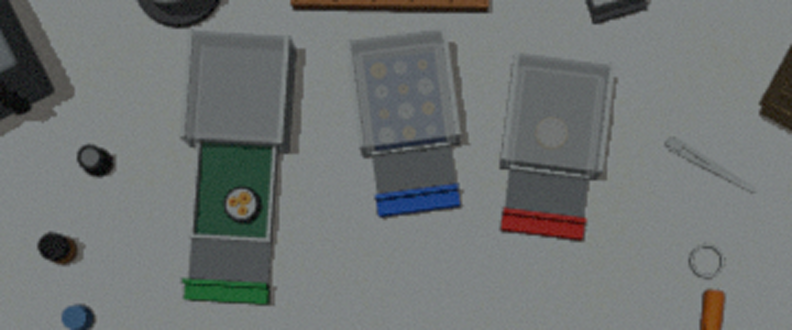

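View pics/w8.png

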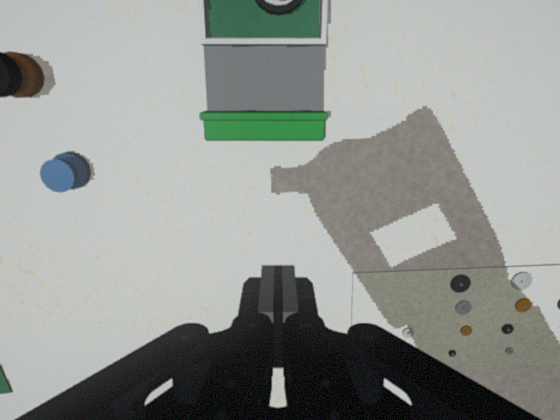

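All other things sit where they did before. The red tray is under its hood, blue hasn't moved (same pixels as at the start) and green is out with the movement in it.

```bash
python3 -c "
from bench import arm
arm.job_done();print(arm.current_time())"
```

```text
the job is handed in; nothing more can be done
the job is handed in; nothing more can be done
```

I pushed the red tray home with the shut fingertips. I then hooked them behind the green lip and drew that tray to its front stop, without pinching. I backed off, raised the arm clear and handed in just after 28 s.

**Red tray:** it would not move further under a second 12 N-limited push. Its lip-to-hood gap measured 52.7 mm, against 53 mm when shut.

**Green tray:** it moved about 101 mm and ended about 0.109 m out. It met the same hard stop twice, and the movement is lying in it.

**Everything else:** the blue tray is at the same pixels as before. The loupe, jar, oil cup, case ring and tweezers look unmoved in the final top view; the screwdriver is only partly in that crop, and the visible part looks unmoved.

**Failed first push:** my first push missed. The real fingertips sit about 26 mm above the reported tool point, so they passed just over the red lip and into the air above the open tray. I felt no contact, and neither the tray nor the dial moved. I measured the offset with a light touch on bare bench, which peaked at about 7 N, and corrected for it after that.

The camera put that offset at about 29–32 mm and the bench touch at 26 mm. I used 26 mm.

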